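# Mix the rework jars on the vortex mixer

## Task

Mix the jars that are on the bench for the next board repair: push the mixer's speed slide to full, then, slowest-settling first (solder paste with the blue cap, flux yellow, mask ink green, adhesive red; skip any that is not there), grip each jar, hold it upright in the middle of the rubber platform, press it fully down for two seconds, and then stand it upright in the steel tray. When all of them have been mixed, push the slide back to zero, and leave the phones and tools on the bench where they are.

Things in the scene. Friction and masses are not known exactly. Their poses are not given: they have to be found in the camera images.
- paste: Solder paste: white jar with a blue screw cap and a paper label, closed, round and straight-sided, 54 mm in diameter, 60 mm tall (the top 18 mm is the cap, 2 mm narrower), 0.09 to 0.24 kg. Origin: centre of the underside; z: up through the cap. May be absent (None from the start).
- flux: Flux: amber jar with a yellow screw cap and a paper label, closed, round and straight-sided, 54 mm in diameter, 60 mm tall (the top 18 mm is the cap, 2 mm narrower), 0.09 to 0.24 kg. Origin: centre of the underside; z: up through the cap. May be absent (None from the start).
- ink: Mask ink: black jar with a green screw cap and a paper label, closed, round and straight-sided, 54 mm in diameter, 60 mm tall (the top 18 mm is the cap, 2 mm narrower), 0.09 to 0.24 kg. Origin: centre of the underside; z: up through the cap. May be absent (None from the start).
- glue: Adhesive: black jar with a red screw cap and a paper label, closed, round and straight-sided, 54 mm in diameter, 60 mm tall (the top 18 mm is the cap, 2 mm narrower), 0.09 to 0.24 kg. Origin: centre of the underside; z: up through the cap. May be absent (None from the start).
- mixer: Vortex mixer, cream housing fixed to the bench, 180 mm (x) by 140 mm (y). Origin: on the bench under its middle. Its own -x is the front, which faces the robot roughly: a low control deck there (top 55 mm above the bench, from 95 to 30 mm in front of the origin), behind it the drive tower (98 mm tall) that carries the round rubber platform.
- speed (a joint): Speed slide on the mixer's control deck, m: 0 = zero speed, right-hand end stop as seen from the robot; 0.060 = full speed, left-hand end stop (mixer's +y), where the white scale bars grow longest and turn red. Stays where it is left; about 1.5 N of friction.
- speed_top (a point): Centre of the top of the slide's red grip, a block 26 mm (mixer x) by 14 mm (mixer y) by 32 mm tall that stands on the deck; it moves along the mixer's y with the joint. 34 mm from its centre to the tower behind it.
- pad (a joint): How far the rubber platform is pressed down, m: 0 = up, 0.008 = fully down on its stop. It springs back; it starts to move at about 4 N and is fully down at 12 N, so a jar's own weight does not press it.
- pad_top (a point): Centre of the top face of the flat round black rubber platform, 76 mm in diameter, 122 mm above the bench when up; moves with it.
- tray: Steel work tray with blue liner, fixed to the bench, 180 mm (x) by 250 mm (y) outside, rim 30 mm above the bench, walls 4 mm. Origin: under its centre; z up, its top surface inside is 4 mm above the origin.
- phone_teal: Customer's teal phone, lying face down, 76 x 158 x 9 mm, with a label and a yellow rubber band. Origin: centre of the underside; long side along its y. Not part of the job.
- phone_orange: Customer's orange phone, lying face down, 76 x 158 x 9 mm, with a label and a yellow rubber band. Origin: centre of the underside; long side along its y. Not part of the job.
- phone_black: Customer's black phone, lying face down, 76 x 158 x 9 mm, with a label and a yellow rubber band. Origin: centre of the underside; long side along its y. Not part of the job.
- driver: Screwdriver, 160 mm, lying on the bench. Not part of the job.
- brush: Brush, 160 mm, lying on the bench. Not part of the job.
- tape: Roll of amber tape, 76 mm in diameter, 19 mm tall. Not part of the job.
- screws: Clear divided screw box, 90 x 130 x 28 mm. Not part of the job.
There are look-alikes about, which are no part of the job. Leave any purple look-alike of the ink alone. What is shaped like the glue but purple is not meant.

How it is judged:
On the way, in this order (a step that is already met when the one before it is completed fails the run):
1. the speed slide is at full (value of joint speed above 0.056 m), for 0.2 s.
2. solder paste jar, gripped and upright, presses the platform fully down for a second (z of paste in the frame of mixer below 0.1152 m and contact force between paste and pad above 4 N and horizontal distance between paste and pad_top below 0.02 m and angle between paste's own z axis and vertical below 0.2 rad and z of the grasp point in the frame of paste below 0.074 m), for 1 s.
3. flux jar, gripped and upright, presses the platform fully down for a second (z of flux in the frame of mixer below 0.1152 m and contact force between flux and pad above 4 N and horizontal distance between flux and pad_top below 0.02 m and angle between flux's own z axis and vertical below 0.2 rad and z of the grasp point in the frame of flux below 0.074 m), for 1 s.
4. mask ink jar, gripped and upright, presses the platform fully down for a second (z of ink in the frame of mixer below 0.1152 m and contact force between ink and pad above 4 N and horizontal distance between ink and pad_top below 0.02 m and angle between ink's own z axis and vertical below 0.2 rad and z of the grasp point in the frame of ink below 0.074 m), for 1 s.
5. adhesive jar, gripped and upright, presses the platform fully down for a second (z of glue in the frame of mixer below 0.1152 m and contact force between glue and pad above 4 N and horizontal distance between glue and pad_top below 0.02 m and angle between glue's own z axis and vertical below 0.2 rad and z of the grasp point in the frame of glue below 0.074 m), for 1 s.
6. the speed slide is back at zero (value of joint speed below 0.004 m), for 0.2 s.
At the end, for the whole second after the job is handed in: Each jar present was mixed in order (slide within 4 mm of full; jar gripped, upright, within 20 mm of the platform's centre, platform 6.8 of 8 mm down for 1 s) and stands on the tray's floor, upright within 0.1 rad, released, at rest; slide within 5 mm of zero; bystanders within 4 cm (value of joint speed below 0.005 m and x of paste in the frame of tray between -0.086 and 0.086 m and y of paste in the frame of tray between -0.121 and 0.121 m and z of paste in the frame of tray between 0 and 0.009 m and angle between each of paste, flux, ink, glue's own z axis and vertical below 0.1 rad and linear speed of each of paste, flux, ink, glue below 0.02 m/s and x of flux in the frame of tray between -0.086 and 0.086 m and y of flux in the frame of tray between -0.121 and 0.121 m and z of flux in the frame of tray between 0 and 0.009 m and x of ink in the frame of tray between -0.086 and 0.086 m and y of ink in the frame of tray between -0.121 and 0.121 m and z of ink in the frame of tray between 0 and 0.009 m and x of glue in the frame of tray between -0.086 and 0.086 m and y of glue in the frame of tray between -0.121 and 0.121 m and z of glue in the frame of tray between 0 and 0.009 m); the robot touches nothing.
It fails at once if a phone, tool or box of the bench is moved by more than 4 cm (distance of any of phone_teal, phone_orange, phone_black, driver, brush, tape, screws from where it was at the start of the episode above 0.04 m).
It fails at once if the platform is pressed fully down while the speed slide is not at full (value of joint pad above 0.0068 m and value of joint speed below 0.054 m).
Of paste, flux, ink, glue only 3 to 4 are there at a start; the rules pass over those that are not, and their reading is None.
At some moment in a run one of paste, flux, ink, glue may be knocked a few centimetres aside while the robot is not near it.
It also fails if it takes over 210 s, if anything falls off the work surface, if the arm or the gripper's body presses on something with over 40 N, if the wrist force passes 120 N, or if a joint passes its speed limit or range.

## Robot

A 6-joint arm with a two-finger parallel gripper is mounted at the origin on the work surface. World frame = base frame: x ahead of the robot, y to its left, z up, the work surface at z = 0. Lengths are in m, angles in rad, forces in N, time in s.
With the tool pointing down it reaches from about 0.275 to 0.85 m from the base axis. Payload 5.2 kg.
Tool frame: the origin (TCP) lies midway between the tips of the shut fingers; the grasp point (between the pads) lies 19 mm behind it; z points along the fingers, y is the line along which they close (so a half turn about z gives the same grasp; the last joint's range is limited). The gripper opens to 85 mm and grips with 20 to 120 N. Pads are 22 mm wide; open, the fingers measure 114 mm over their backs; the gripper's body (76 mm by 85 mm) begins 54 mm behind the grasp point. The pads swing forward as they close: fully open they stand 13 mm farther back than shut.
Start: joints at [1.011, 0.259, 1.535, -0, 1.348, -0.203], TCP at [0.192, 0.515, 0.231] pointing down, gripper open.
Joint ranges: [-3.14, 3.14], [-0.91, 2.08], [0.19, 2.58], [-1.22, 4.36], [0.22, 2.71], [-3.12, 3.12]. Speed limits (rad/s): [2.57, 2.57, 3.14, 3.14, 3.14, 3.14].

## Interface

Orientations are given as a unit quaternion [x, y, z, w].
In Python, from plant import robot, optics, close_job gives the robot as it stands.
- The arm moves only by the tool play_rows, never from a script. Its argument "series" is a list that holds one entry, the list of rows, each a list of 7 numbers: the opening, from -1 (shut) to 1 (fully open), then the shift along the tool's x, y, z each as a share of 0.04 m, from -1 to 1, then the turn, a rotation vector about the tool's x, y, z each as a share of 4 degrees, from -1 to 1. In form: [[[grip, tx, ty, tz, ax, ay, az], ...]]. A call has 1 to 12 rows; each row shifts and turns the commanded pose from where the row before left it, along the tool's axes as they then stand; what a row does not reach is not made up. A row lasts 1/10 s, in which the tool goes at most 50 mm and 8.59 degrees, less where a joint would pass 70% of its speed; a pose out of reach is approached as far as the arm can. A call with a number of a shift or a turn outside -1 to 1 is refused whole. A call with a gripper value outside its range is refused whole. The fingers move at their own pace and stop on an object; "newtons" is the grip in N (left out, the last holds). Time passes only in rows, so rows that do not move let the fingers close. It gives the time, the measured TCP pose, the force, the opening and the grip force at its end, in the units of the state.
- robot.sense(): the state, without advancing time (a new reading comes with each control period).
- optics.camera(name): name is "scene" or "top"; returns a dict with "image" (480x640x3 uint8, red, green, blue), "range_z" (480x640 float32, m along the optical axis (not along the pixel's ray), 0 where there is no reading), "mtx" (3x3 intrinsics, pixels), "k1" (the pictures are not rectified: a ray, as slopes to the right and down, at radius r is drawn at 1 + k1 r^2 times it, then the intrinsics apply), "extrinsics" (4x4, takes a point from camera to world coordinates). Camera axes: x right, y down, z forward; pixel columns grow to the right and rows downward; lengths in m; the calibration is good to about 2 mm. A picture is of the moment at which its call begins.
- close_job(): hands the job in; it is judged then, once.
The state is a dict: "clock": time; "joint_pos": joint angles; "joint_velocities": joint speeds; "tau": joint torques, N m; "tcp_pos": TCP position; "tcp_rot": TCP orientation; "contact_force": force on the tool from outside, world axes, zero at the start; "moment": the same for the moment, N m; "finger_gap": opening from 0.0 (shut) to 1.0 (fully open); "grasp_force": force on a finger pad.
Only numpy, scipy, OpenCV 4.12 (cv2) and the standard library are available. Lean on these libraries where they do the work, as an engineer would, in place of code of your own. Each camera call takes 0.05 s, during which the arm holds its last target. There are 200 camera calls.

## Working session

There is one attempt and no reset: what is moved stays moved. The work goes in short steps, Python scripts to look and compute and a tool call to move; the robot and the scene stay as the last step left them, time stands still between calls to the robot, and variables do not carry over. Pictures are saved under pics/ and viewed, at most 14 in all, crops included, and the job is handed in when it is done.

Besides the shell and the picture viewer there is one more tool, called after "Call:" by a JSON object that holds its "method" and its "body". play_rows: Moves the arm, as the interface text tells. Its arguments: {"type":"object","properties":{"series":{"type":"array"},"newtons":{"type":"number"}},"required":["series"]}

```bash
mkdir -p pics; cat > h.py <<'E'
import numpy as np, cv2
from plant import robot, optics, close_job
def shot(n):
    return optics.camera(n)
def P(c,u,v,d=None,z=None):
    """pixel -> world; depth from range_z or plane z"""
    K=np.array(c["mtx"]);T=np.array(c["extrinsics"])
    x=cv2.undistortPoints(np.array([[[u,v]]],float),K,np.array([c["k1"],0,0,0.]))[0,0]
    r=np.array([x[0],x[1],1.])
    if z is not None:
        w=T[:3,:3]@r; s=(z-T[2,3])/w[2]; return T[:3,3]+s*w
    if d is None: d=float(np.median(c["range_z"][int(v)-1:int(v)+2,int(u)-1:int(u)+2]))
    return T[:3,:3]@(r*d)+T[:3,3]
def cloud(c):
    K=np.array(c["mtx"]);T=np.array(c["extrinsics"])
    v,u=np.mgrid[0:480,0:640]
    x=cv2.undistortPoints(np.stack([u,v],-1).reshape(-1,1,2).astype(float),K,np.array([c["k1"],0,0,0.]))[:,0]
    d=c["range_z"].reshape(-1,1)
    p=np.hstack([x,np.ones((len(x),1))])*d
    w=p@T[:3,:3].T+T[:3,3]; w[d[:,0]<=0]=np.nan
    return w.reshape(480,640,3)
def save(c,n): cv2.imwrite("pics/"+n+".png",c["image"][:,:,::-1])
E
python3 - <<'E'
from h import *
for n in("top","scene"):
    c=shot(n);save(c,n+"0");np.save(n+"0.npy",c,allow_pickle=True)
    print(n,np.round(c["mtx"],1).tolist(),c["k1"],np.round(c["extrinsics"],3).tolist())
print(robot.sense())
E
```

```text
top [[438.8, 0.0, 305.9], [0.0, 438.8, 227.5], [0.0, 0.0, 1.0]] -0.10990886060745281 [[-0.012, -0.996, 0.089, 0.471], [-1.0, 0.014, 0.021, 0.008], [-0.023, -0.088, -0.996, 1.094], [0.0, 0.0, 0.0, 1.0]]
scene [[553.3, 0.0, 312.3], [0.0, 553.3, 241.8], [0.0, 0.0, 1.0]] 0.051222302762611326 [[-0.599, 0.501, -0.625, 1.312], [0.801, 0.377, -0.465, 0.603], [0.003, -0.779, -0.627, 0.889], [0.0, 0.0, 0.0, 1.0]]
{'clock': 0.1, 'joint_pos': array([ 1.01119789e+00,  2.59272609e-01,  1.53596176e+00,  2.16028069e-05,
        1.34800476e+00, -2.02775885e-01]), 'joint_velocities': array([-0.00027634, -0.00116083, -0.00217728, -0.00087376,  0.00067681,
       -0.00138457]), 'tau': array([ 6.63528263e-04, -4.46970570e+01, -2.91249669e+01, -3.47855475e-04,
        6.22140433e-03,  1.37760046e-05]), 'tcp_pos': array([0.1918194 , 0.51496737, 0.23056126]), 'tcp_rot': array([ 1.77468591e-01,  9.84126121e-01, -7.60230812e-04, -3.16039763e-04]), 'contact_force': array([ 0.26606774, -0.46026676, -0.30574023]), 'moment': array([0.00608279, 0.01263321, 0.03286753]), 'grasp_force': 0.0, 'finger_gap': 0.9976880244436487}
```

View pics/top0.png

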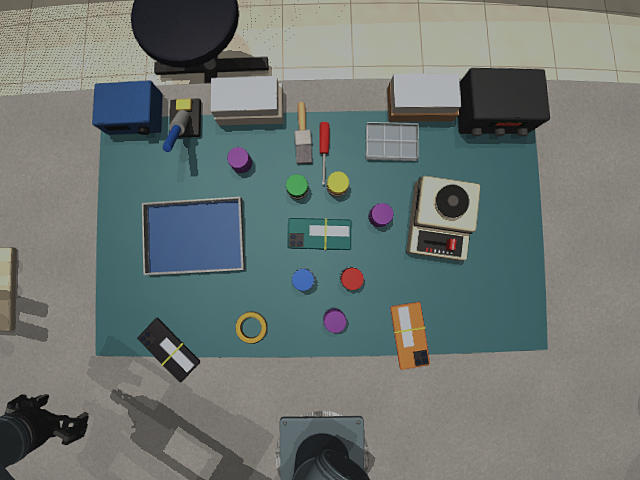

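View pics/scene0.png

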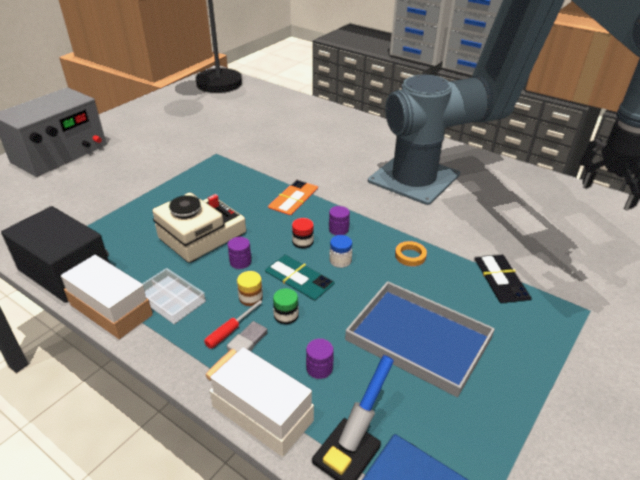

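Top view: candidates are blue cap (303,280), yellow (338,183), green (297,186) and red (352,279). The purple look-alikes at (239,159), (382,214) and (335,321) are to be left alone. The platform is at (453,201), the red slide grip at (452,243) and the tray at (193,236). In the scene view, the blue jar (341,250) has a white body, so it is the paste.

```bash
cat >> h.py <<'E'
def caps(c,w=None):
    """cap centres by colour + height near 60 mm (or raised)"""
    if w is None: w=cloud(c)
    hsv=cv2.cvtColor(c["image"],cv2.COLOR_RGB2HSV).astype(int);H,S,V=hsv[...,0],hsv[...,1],hsv[...,2]
    out={}
    for n,(a,b) in dict(paste=(105,122),flux=(22,32),ink=(50,75),glue=(0,6)).items():
        m=(H>=a)&(H<=b)&(S>140)&(V>60)&(w[...,2]>.05)&(w[...,2]<.075)&(w[...,0]<.75)
        k,l,st,ce=cv2.connectedComponentsWithStats(m.astype(np.uint8))
        for i in range(1,k):
            if st[i,4]>150:
                q=w[l==i]; out.setdefault(n,[]).append((np.round(ce[i],1).tolist(),int(st[i,4]),np.round(P(c,*ce[i],z=.06),4).tolist(),np.round(np.median(q,0),4).tolist()))
    return out
E
python3 - <<'E'
from h import *
c=np.load("top0.npy",allow_pickle=True).item();w=cloud(c)
for k,v in caps(c,w).items(): print(k,v)
# tray
for n,u,v in(("phones",320,235),("bench",260,250)): print(n,P(c,u,v))
print("tray corners",[np.round(P(c,u,v,z=.03),3).tolist() for u,v in((143,202),(242,198),(244,271),(145,275))],"floor",P(c,193,236))
# mixer tower top
m=(abs(w[...,2]-.098)<.006)&(w[...,1]<-.2)&(w[...,0]<.65)
q=np.argwhere(m)[:,::-1].astype(np.float32);print("tower",cv2.minAreaRect(w[m][:,:2].astype(np.float32)))
m=(abs(w[...,2]-.122)<.006)&(w[...,1]<-.25)&(w[...,0]<.65)&(w[...,0]>.3)
k,l,st,ce=cv2.connectedComponentsWithStats(m.astype(np.uint8));i=1+st[1:,4].argmax();print("pad",st[i],ce[i],cv2.minEnclosingCircle(w[l==i][:,:2].astype(np.float32)),np.median(w[l==i],0),P(c,*ce[i],z=.122))
m=(abs(w[...,2]-.055)<.006)&(w[...,1]<-.2)&(w[...,0]<.65)&(w[...,0]>.3)
print("deck",cv2.minAreaRect(w[m][:,:2].astype(np.float32)))
m=(abs(w[...,2]-.087)<.005)&(w[...,1]<-.2)&(w[...,0]<.6)&(w[...,0]>.3)&(c["image"][...,0]>130)&(c["image"][...,1]<70)
print("slide",m.sum(),np.median(w[m],0),w[m].min(0),w[m].max(0))
a=cv2.resize(c["image"][165:275,395:495],(800,600*880//800 if 0 else 600),interpolation=cv2.INTER_CUBIC)
a=cv2.resize(c["image"][165:270,390:500],None,fx=5.6,fy=5.6,interpolation=cv2.INTER_CUBIC)
s=np.load("scene0.npy",allow_pickle=True).item()["image"]
b=cv2.resize(s[200:330,225:365],None,fx=4.5,fy=4.5,interpolation=cv2.INTER_CUBIC)
cv2.imwrite("pics/mix.png",a[:,:,::-1]);cv2.imwrite("pics/jars.png",b[:,:,::-1])
E
```

```text
paste [([302.4, 279.4], 373, [0.4405, 0.0401, 0.06], [0.4412, 0.0409, 0.0584])]
flux [([338.3, 181.5], 300, [0.6717, -0.0483, 0.06], [0.6731, -0.0496, 0.0584])]
glue [([351.7, 278.5], 379, [0.441, -0.0755, 0.06], [0.4402, -0.076, 0.0584])]
phones [ 0.54806169 -0.00324842  0.0077471 ]
bench [ 5.13086109e-01  1.47200019e-01 -2.14471502e-04]
tray corners [[0.635, 0.439, 0.03], [0.64, 0.188, 0.03], [0.461, 0.183, 0.03], [0.453, 0.43, 0.03]] floor [0.55024315 0.31716307 0.00237357]
tower ((0.6070107817649841, -0.3001021444797516), (0.13730084896087646, 0.1056048795580864), 81.03233337402344)
pad [436 185  34  33 836] [452.16746411 200.62679426] ((0.6138103604316711, -0.30183595418930054), 0.03881590813398361) [ 0.61278342 -0.30158768  0.12012941] [ 0.61298844 -0.30055899  0.122     ]
deck ((0.5622288584709167, -0.2939431369304657), (0.1400088369846344, 0.14644618332386017), 80.6471939086914)
slide 28 [ 0.51608245 -0.30577383  0.085874  ] [ 0.50550472 -0.31519808  0.08208127] [ 0.52881128 -0.30267077  0.088677  ]
```

View pics/mix.png

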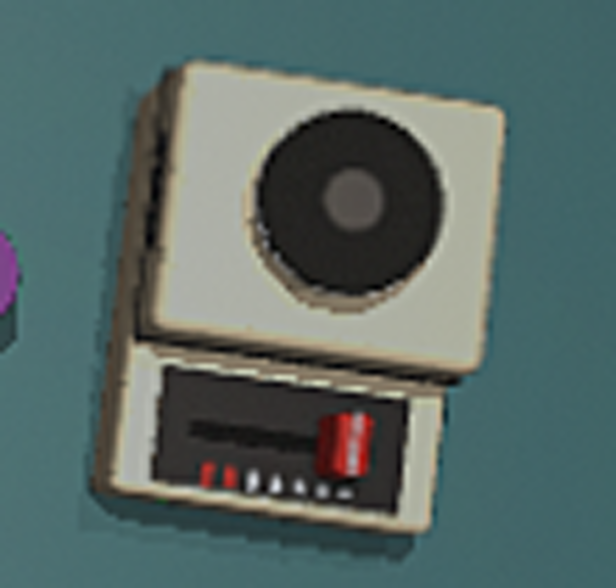

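View pics/jars.png

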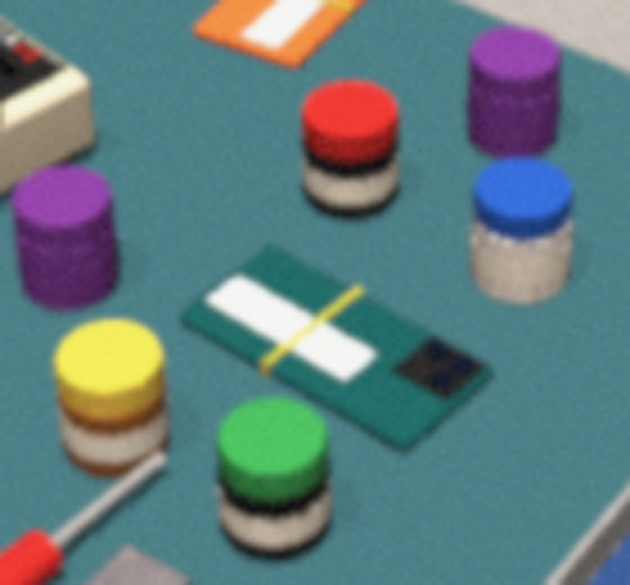

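The crop shows the mixer turned about 9°, with the slide at its right-hand end (crop 358,443). The jar bodies match their descriptions: blue on white, yellow on amber, and green and red on black. The driver tip touches the area next to the flux jar.

```bash
sed -i 's/ink=(50,75)/ink=(45,80)/;s/S>140/S>110/' h.py; cat >> h.py <<'E'
from scipy.spatial.transform import Rotation as Rn
def go(x,y,z,yaw=None):
    """remaining travel to TCP target: shift in tool axes as shares of .04, turn (shares of 4 deg), yaw = angle of tool y in world, deg"""
    s=robot.sense();R=Rn.from_quat(s["tcp_rot"]).as_matrix();d=R.T@(np.array([x,y,z])-s["tcp_pos"])/.04
    a=np.degrees(np.arctan2(R[1,1],R[0,1]))
    print("tcp",np.round(s["tcp_pos"],4),"yaw %.1f"%a,"shift",np.round(d,3),"az",None if yaw is None else round(-(yaw-a)/4,3),"tilt",np.round(R[:,2],3),"t",s["clock"])
E
python3 - <<'E'
from h import *
c=np.load("top0.npy",allow_pickle=True).item();w=cloud(c)
for k,v in caps(c,w).items(): print(k,v)
for u,v in((453.9,244.1),(451.6,238.6),(456.6,249.8)):print("slide",P(c,u,v,z=.087),P(c,u,v))
hsv=cv2.cvtColor(c["image"],cv2.COLOR_RGB2HSV);print(hsv[186,297],w[186,297])
print("drv tip",P(c,324,186,z=.005),P(c,324,150,z=.01), "purples",P(c,239,158,z=.06),P(c,382,213,z=.06),P(c,335,320,z=.06))
m=(abs(w[...,2]-.098)<.006)&(w[...,1]<-.2)&(w[...,0]<.68)
k,l,st,ce=cv2.connectedComponentsWithStats(m.astype(np.uint8));i=1+st[1:,4].argmax();print(cv2.minAreaRect(w[l==i][:,:2].astype(np.float32)))
go(.516,-.31,.2,81)
E
```

```text
paste [([302.4, 279.4], 378, [0.4405, 0.04, 0.06], [0.4412, 0.0408, 0.0584])]
flux [([337.5, 182.0], 361, [0.6706, -0.0464, 0.06], [0.6711, -0.0457, 0.0584])]
ink [([296.2, 184.5], 361, [0.666, 0.0523, 0.06], [0.6657, 0.0527, 0.0584])]
glue [([351.7, 278.6], 384, [0.441, -0.0755, 0.06], [0.4402, -0.076, 0.0584])]
slide [ 0.51681705 -0.31141248  0.087     ] [ 0.5168209  -0.31143901  0.08691641]
slide [ 0.52961478 -0.30650667  0.087     ] [ 0.53141988 -0.31612044  0.05623766]
slide [ 0.50355837 -0.31724926  0.087     ] [ 0.50463106 -0.32782127  0.05428856]
[ 65 129 158] [0.66229712 0.05037911 0.0606211 ]
drv tip [ 0.6715164  -0.01522998  0.005     ] [ 0.76291753 -0.01670982  0.01      ] purples [0.73379797 0.19026257 0.06      ] [ 0.59450956 -0.15053832  0.06      ] [ 0.34515959 -0.03481104  0.06      ]
((0.6110286116600037, -0.3002711534500122), (0.13821953535079956, 0.11359499394893646), 81.03233337402344)
tcp [0.1918 0.515  0.2306] yaw 69.6 shift [-14.798 -16.493   0.785] az -2.861 tilt [-0.001 -0.001 -1.   ] t 0.1
```

Call:
{"method": "play_rows", "body": {"series": [[[1,0,0,0,0,0,-0.95],[1,0,0,0,0,0,-0.95],[1,0,0,0,0,0,-0.95],[1,-0.55,-0.95,0,0,0,0],[1,-0.55,-0.95,0,0,0,0],[1,-0.55,-0.95,0,0,0,0],[1,-0.55,-0.95,0,0,0,0],[1,-0.55,-0.95,0,0,0,0],[1,-0.55,-0.95,0,0,0,0],[1,-0.55,-0.95,0,0,0,0],[1,-0.55,-0.95,0,0,0,0],[1,-0.55,-0.95,0,0,0,0]]], "newtons": 20}}

```text
clock: 1.3
tcp_pos: [0.3338, 0.1449, 0.2312]
tcp_rot: [0.079, 0.997, 0.0, 0.0]
contact_force: [1.3, -0.0, -0.0]
finger_gap: 0.999
grasp_force: 0.0
```

Call:
{"method": "play_rows", "body": {"series": [[[1,-0.57,-0.96,0,0,0,0],[1,-0.57,-0.96,0,0,0,0],[1,-0.57,-0.96,0,0,0,0],[1,-0.57,-0.96,0,0,0,0],[1,-0.57,-0.96,0,0,0,0],[1,-0.57,-0.96,0,0,0,0],[1,-0.57,-0.96,0,0,0,0],[1,-0.57,-0.96,0,0,0,0],[1,-0.57,-0.96,0,0,0,0],[1,-0.57,-0.96,0,0,0,0],[1,-0.57,-0.96,0,0,0,0],[1,0,0,0,0,0,0]]]}}

```text
clock: 2.5
tcp_pos: [0.5159, -0.3152, 0.2295]
tcp_rot: [0.081, 0.997, -0.001, -0.0]
contact_force: [0.1, -0.2, -0.1]
finger_gap: 1.0
grasp_force: 0.0
```

```bash
python3 - <<'E'
from h import *
go(.517,-.313,.063,81)
E
```

```text
tcp [ 0.5159 -0.3152  0.2295] yaw 80.7 shift [-0.02   0.064  4.161] az -0.066 tilt [-0.001 -0.001 -1.   ] t 2.5
```

Call:
{"method": "play_rows", "body": {"series": [[[1,-0.02,0.06,0.9,0,0,0],[1,0,0,0.9,0,0,0],[1,0,0,0.9,0,0,0],[1,0,0,0.9,0,0,0],[1,0,0,0.56,0,0,0],[-1,0,0,0,0,0,0],[-1,0,0,0,0,0,0],[-1,0,0,0,0,0,0],[-1,0,0,0,0,0,0],[-1,0,0,0,0,0,0],[-1,0,0,0,0,0,0],[-1,0,0,0,0,0,0]]], "newtons": 20}}

```text
clock: 3.7
tcp_pos: [0.5171, -0.3085, 0.0665]
tcp_rot: [0.079, 0.997, -0.001, 0.001]
contact_force: [-0.9, 0.2, 6.1]
finger_gap: 0.16
grasp_force: 23.8
```

Call:
{"method": "play_rows", "body": {"series": [[[-1,0,0,-0.1,0,0,0],[-1,0,0.3,0,0,0,0],[-1,0,0.4,0,0,0,0],[-1,0,0.4,0,0,0,0],[-1,0,0.4,0,0,0,0],[-1,0,0.15,0,0,0,0],[-1,0,0,0,0,0,0],[-1,0,0,0,0,0,0]]]}}

```text
clock: 4.5
tcp_pos: [0.5249, -0.2575, 0.0676]
tcp_rot: [0.079, 0.997, -0.011, -0.0]
contact_force: [-8.3, -52.3, -27.9]
finger_gap: 0.157
grasp_force: 25.5
```

```bash
python3 - <<'E'
from h import *
c=shot("top");s=shot("scene")
a=cv2.resize(c["image"][165:270,390:500],None,fx=4,fy=4,interpolation=cv2.INTER_CUBIC)
b=cv2.resize(s["image"][150:265,130:260],None,fx=3.6,fy=3.6,interpolation=cv2.INTER_CUBIC)
h=min(len(a),len(b));cv2.imwrite("pics/sl1.png",np.hstack([cv2.resize(a,(400,h)),cv2.resize(b,(400,h))])[:,:,::-1]);go(.525,-.255,.0676)
E
```

```text
tcp [ 0.5249 -0.2575  0.0676] yaw 81.0 shift [ 0.008  0.063 -0.001] az None tilt [-0.002 -0.021 -1.   ] t 4.6
```

View pics/sl1.png

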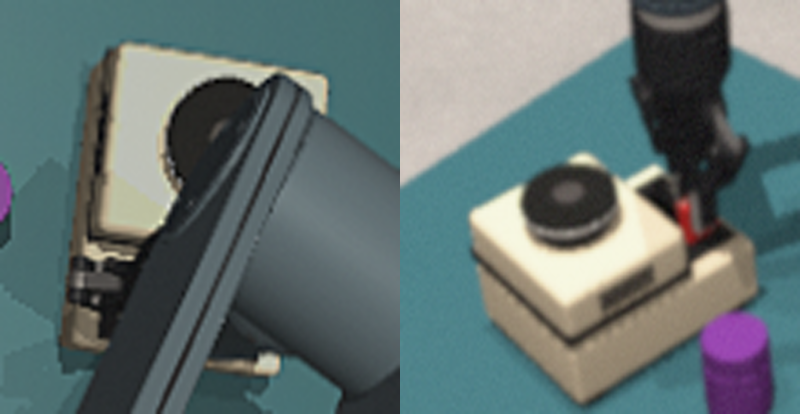

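Call:
{"method": "play_rows", "body": {"series": [[[-1,0,-0.15,0,0,0,0],[-1,0,-0.15,0,0,0,0],[0.0,0,0,0,0,0,0],[0.0,0,0,0,0,0,0],[0.0,0,0,0,0,0,0],[0.0,0,0,-0.6,0,0,0],[0.0,0,0,-0.9,0,0,0],[0.0,0,0,-0.9,0,0,0],[0.0,0,0.9,-0.7,0,0,0],[0.0,0,1,0,0,0,0],[0.0,0,1,0,0,0,0],[0.0,0,1,0,0,0,0]]]}}

```text
clock: 5.8
tcp_pos: [0.5494, -0.0982, 0.1939]
tcp_rot: [0.078, 0.997, -0.0, 0.001]
contact_force: [0.4, 0.1, 0.1]
finger_gap: 0.503
grasp_force: 0.0
```

Call:
{"method": "play_rows", "body": {"series": [[[1,0.4,1,0,0,0,0],[1,0.4,1,0,0,0,0],[1,0.4,1,0,0,0,0]]]}}

```text
clock: 6.1
tcp_pos: [0.5199, 0.0281, 0.1933]
tcp_rot: [0.078, 0.997, 0.0, 0.0]
contact_force: [1.6, -0.4, -1.3]
finger_gap: 0.979
grasp_force: 0.0
```

```bash
python3 - <<'E'
from h import *
c=shot("top");w=cloud(c)
a=cv2.resize(c["image"][165:270,390:500],None,fx=5.6,fy=5.6,interpolation=cv2.INTER_CUBIC)
cv2.imwrite("pics/sl2.png",a[:,:,::-1])
m=(abs(w[...,2]-.087)<.005)&(w[...,1]<-.2)&(w[...,0]<.6)&(w[...,0]>.3)&(c["image"][...,0]>130)&(c["image"][...,1]<70)
print("slide",m.sum(),np.median(w[m],0),w[m].min(0),w[m].max(0))
go(.44,.04,.2,90)
for k,v in caps(c,w).items(): print(k,v)
E
```

```text
slide 34 [ 0.52599985 -0.2552103   0.08645732] [ 0.51333725 -0.26395704  0.08206967] [ 0.53665217 -0.2511196   0.09026007]
tcp [0.5176 0.0342 0.1933] yaw 81.2 shift [ 1.939 -0.153 -0.163] az -2.204 tilt [-0.002  0.005 -1.   ] t 6.15
paste [([302.5, 279.5], 375, [0.4404, 0.0399, 0.06], [0.4412, 0.039, 0.0584])]
flux [([337.5, 182.0], 362, [0.6706, -0.0464, 0.06], [0.6711, -0.0465, 0.0582])]
ink [([296.3, 184.1], 342, [0.6671, 0.052, 0.06], [0.6674, 0.0526, 0.0581])]
glue [([352.3, 278.6], 362, [0.4408, -0.0769, 0.06], [0.4401, -0.0765, 0.0584])]
```

View pics/sl2.png

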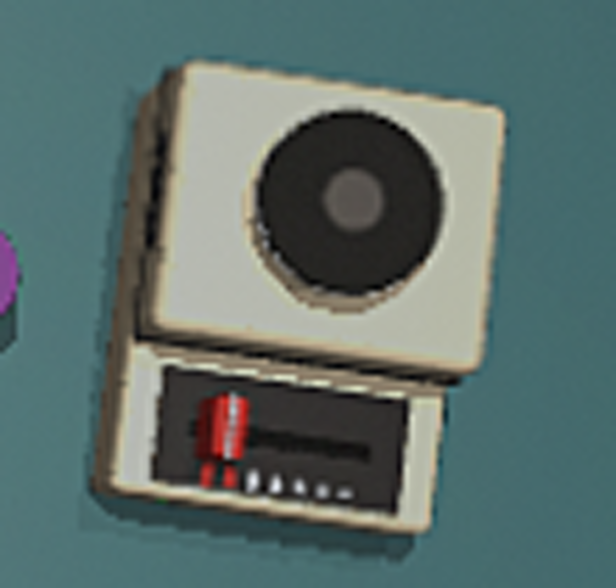

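```bash
cat > fit.py <<'E'
from h import *
from scipy.optimize import minimize
def slide_fit(c):
    K=np.array(c["mtx"]);T=np.linalg.inv(np.array(c["extrinsics"]));im=c["image"].astype(int)
    red=((im[...,0]>90)&(im[...,1]<70)&(im[...,2]<70))[205:265,405:480].astype(np.uint8)
    k,l,st,_=cv2.connectedComponentsWithStats(red);red=(l==1+st[1:,4].argmax())
    red=cv2.resize(red.astype(np.float32),None,fx=8,fy=8,interpolation=cv2.INTER_CUBIC)>.5
    ex=np.array([.988,-.156,0]);ey=np.array([.156,.988,0])
    def iou(p):
        b=ex*p[0]+ey*p[1]
        V=np.array([b+ex*i*.013+ey*j*.007+[0,0,z] for i in(-1,1) for j in(-1,1) for z in(.055,.087)])
        q=cv2.projectPoints(V,cv2.Rodrigues(T[:3,:3])[0],T[:3,3],K,np.array([c["k1"],0,0,0.]))[0][:,0]
        q=(q-[405,205]+.5)*8-.5
        m=np.zeros(red.shape,np.uint8);cv2.fillConvexPoly(m,cv2.convexHull(np.round(q).astype(np.int32)),1)
        m=m>0;return -(m&red).sum()/(m|red).sum()
    best=min(((iou((a,b)),a,b) for a in np.arange(.54,.575,.001) for b in np.arange(-.245,-.155,.001)))
    return best
E
python3 - <<'E'
from fit import *
c0=np.load("top0.npy",allow_pickle=True).item();c=shot("top")
print(slide_fit(c0),slide_fit(c))
for x,y in((206,475),(347,493)):
    p=P(c0,390+(x+.5)/5.6-.5,165+(y+.5)/5.6-.5,z=.055);print("bar",p,p[0]*.988-.156*p[1],p[0]*.156+.988*p[1])
E
```

```text
(np.float64(-0.22723673792557403), np.float64(0.559), np.float64(-0.21799999999999997)) (np.float64(-0.22286034458607648), np.float64(0.559), np.float64(-0.16899999999999993))
bar [ 0.50675218 -0.25472481  0.055     ] 0.5404082251182785 -0.17261476899229378
bar [ 0.49810383 -0.31510497  0.055     ] 0.5412829625848026 -0.23361951401036918
```

The slide moved about 51 mm and came up hard against its stop. By the fit it sits at the last red bar, so it is at full. Next is the paste.

Call:
{"method": "play_rows", "body": {"series": [[[1,0,0,0,0,0,-0.75],[1,0,0,0,0,0,-0.75],[1,0,0,0,0,0,-0.7],[1,0.9,0.1,0,0,0,0],[1,0.9,0.05,0,0,0,0],[1,0.13,0,0,0,0,0],[1,0,0,0.5,0,0,0],[1,0,0,0.5,0,0,0],[1,0,0,0,0,0,0]]], "newtons": 50}}

```text
clock: 7.1
tcp_pos: [0.4424, 0.0321, 0.1514]
tcp_rot: [0.002, 1.0, 0.0, -0.002]
contact_force: [0.1, 0.1, -0.7]
finger_gap: 1.0
grasp_force: 0.0
```

```bash
python3 - <<'E'
from h import *
go(.4404,.040,.018,90)
E
```

```text
tcp [0.4424 0.0321 0.1514] yaw 89.8 shift [0.04  0.196 3.335] az -0.056 tilt [-0.003  0.    -1.   ] t 7.1
```

Call:
{"method": "play_rows", "body": {"series": [[[1,0.04,0.2,0,0,0,0],[1,0,0,0.8,0,0,0],[1,0,0,0.8,0,0,0],[1,0,0,0.8,0,0,0],[1,0,0,0.6,0,0,0],[1,0,0,0.33,0,0,0],[-1,0,0,0,0,0,0],[-1,0,0,0,0,0,0],[-1,0,0,0,0,0,0],[-1,0,0,0,0,0,0],[-1,0,0,0,0,0,0],[-1,0,0,0,0,0,0]]]}}

```text
clock: 8.3
tcp_pos: [0.4435, 0.0399, 0.0213]
tcp_rot: [0.002, 1.0, -0.0, 0.002]
contact_force: [-0.9, 1.3, 6.4]
finger_gap: 0.615
grasp_force: 52.7
```

Call:
{"method": "play_rows", "body": {"series": [[[-1,0,0,-0.5,0,0,0],[-1,0,0,-0.9,0,0,0],[-1,0,0,-1,0,0,0],[-1,0,0,-1,0,0,0],[-1,-0.2,-0.4,-0.9,0,0,0],[-1,-0.45,-0.9,0,0,0,0],[-1,-0.45,-0.9,0,0,0,0],[-1,-0.45,-0.9,0,0,0,0],[-1,-0.45,-0.9,0,0,0,0],[-1,-0.45,-0.9,0,0,0,0],[-1,-0.45,-0.9,0,0,0,0],[-1,-0.45,-0.9,0,0,0,0]]]}}

```text
clock: 9.5
tcp_pos: [0.5754, -0.23, 0.1923]
tcp_rot: [0.002, 1.0, -0.0, 0.0]
contact_force: [0.6, 0.3, -1.8]
finger_gap: 0.612
grasp_force: 53.4
```

Call:
{"method": "play_rows", "body": {"series": [[[-1,-0.45,-0.9,0,0,0,0],[-1,-0.3,-0.6,0,0,0,0],[-1,-0.1,-0.3,0,0,0,0],[-1,0,0,0,0,0,0],[-1,0,0,0,0,0,0]]]}}

```text
clock: 10.0
tcp_pos: [0.608, -0.2996, 0.1916]
tcp_rot: [0.002, 1.0, 0.001, -0.0]
contact_force: [1.1, -0.6, -2.7]
finger_gap: 0.609
grasp_force: 53.3
```

```bash
python3 - <<'E'
from h import *
go(.613,-.301,.146,90);s=robot.sense();print(s["contact_force"],s["finger_gap"])
E
```

```text
tcp [ 0.608  -0.2996  0.1916] yaw 89.8 shift [-0.125 -0.037  1.14 ] az -0.058 tilt [-0.001  0.001 -1.   ] t 10.0
[ 1.0903637  -0.59242949 -2.68478256] 0.6088564841195004
```

Call:
{"method": "play_rows", "body": {"series": [[[-1,-0.12,-0.04,0.6,0,0,0],[-1,0,0,0.5,0,0,0],[-1,0,0,0.15,0,0,0],[-1,0,0,0.1,0,0,0],[-1,0,0,0.1,0,0,0],[-1,0,0,0,0,0,0],[-1,0,0,0,0,0,0],[-1,0,0,0,0,0,0]]]}}

```text
clock: 10.8
tcp_pos: [0.6137, -0.3013, 0.1368]
tcp_rot: [0.002, 1.0, -0.0, 0.001]
contact_force: [-3.8, 3.0, 7.8]
finger_gap: 0.615
grasp_force: 54.0
```

Call:
{"method": "play_rows", "body": {"series": [[[-1,0,0,0.1,0,0,0],[-1,0,0,0.1,0,0,0],[-1,0,0,0,0,0,0],[-1,0,0,0,0,0,0]]]}}

```text
clock: 11.2
tcp_pos: [0.6143, -0.3017, 0.1351]
tcp_rot: [0.002, 1.0, -0.002, 0.003]
contact_force: [-12.5, 8.6, 34.5]
finger_gap: 0.614
grasp_force: 56.6
```

Call:
{"method": "play_rows", "body": {"series": [[[-1,0,0,0,0,0,0],[-1,0,0,0,0,0,0],[-1,0,0,0,0,0,0],[-1,0,0,0,0,0,0],[-1,0,0,0,0,0,0],[-1,0,0,0,0,0,0],[-1,0,0,0,0,0,0],[-1,0,0,0,0,0,0],[-1,0,0,0,0,0,0],[-1,0,0,0,0,0,0],[-1,0,0,0,0,0,0],[-1,0,0,0,0,0,0]]]}}

```text
clock: 12.4
tcp_pos: [0.6143, -0.3017, 0.1351]
tcp_rot: [0.002, 1.0, -0.002, 0.003]
contact_force: [-12.0, 9.5, 34.1]
finger_gap: 0.613
grasp_force: 56.6
```

Call:
{"method": "play_rows", "body": {"series": [[[-1,0,0,0,0,0,0],[-1,0,0,0,0,0,0],[-1,0,0,0,0,0,0],[-1,0,0,0,0,0,0],[-1,0,0,0,0,0,0],[-1,0,0,0,0,0,0],[-1,0,0,0,0,0,0],[-1,0,0,0,0,0,0],[-1,0,0,0,0,0,0],[-1,0,0,0,0,0,0]]]}}

```text
clock: 13.4
tcp_pos: [0.6143, -0.3017, 0.1351]
tcp_rot: [0.002, 1.0, -0.002, 0.003]
contact_force: [-11.7, 7.9, 33.8]
finger_gap: 0.614
grasp_force: 56.6
```

```bash
python3 - <<'E'
from h import *
go(.507,.250,.20,90);s=robot.sense();print(s["contact_force"],s["finger_gap"])
c=shot("scene");save(c,"press1x");w=cloud(c)
cv2.imwrite("pics/press1.png",cv2.resize(c["image"][120:260,110:270],None,fx=3.5,fy=3.5,interpolation=cv2.INTER_CUBIC)[:,:,::-1])
E
```

```text
tcp [ 0.6143 -0.3017  0.1351] yaw 89.8 shift [ 2.717 13.777 -1.686] az -0.046 tilt [ 0.006 -0.004 -1.   ] t 13.4
[-11.73357731   7.86243341  33.80001663] 0.6140739988019921
```

View pics/press1.png

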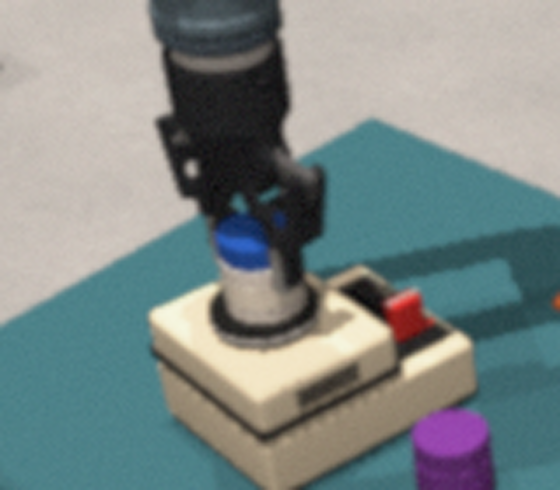

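Call:
{"method": "play_rows", "body": {"series": [[[-1,0,0,-0.3,0,0,0],[-1,0,0,-0.8,0,0,0],[-1,0,0.3,-0.8,0,0,0],[-1,0.2,0.95,0,0,0,0],[-1,0.2,0.95,0,0,0,0],[-1,0.2,0.95,0,0,0,0],[-1,0.2,0.95,0,0,0,0],[-1,0.2,0.95,0,0,0,0],[-1,0.2,0.95,0,0,0,0],[-1,0.2,0.95,0,0,0,0],[-1,0.2,0.95,0,0,0,0],[-1,0.2,0.95,0,0,0,0]]]}}

```text
clock: 14.65
tcp_pos: [0.5426, 0.0537, 0.2031]
tcp_rot: [0.002, 1.0, -0.0, 0.001]
contact_force: [0.3, -0.3, -2.1]
finger_gap: 0.613
grasp_force: 53.3
```

Call:
{"method": "play_rows", "body": {"series": [[[-1,0.2,0.95,0,0,0,0],[-1,0.2,0.95,0,0,0,0],[-1,0.2,0.95,0,0,0,0],[-1,0.2,0.95,0,0,0,0],[-1,0,0.4,0.5,0,0,0],[-1,0,0,0.6,0,0,0],[-1,0,0,0.6,0,0,0],[-1,0,0,0.6,0,0,0],[-1,0,0,0.3,0,0,0],[-1,0,0,0,0,0,0]]]}}

```text
clock: 15.65
tcp_pos: [0.5105, 0.22, 0.0968]
tcp_rot: [0.002, 1.0, -0.0, -0.001]
contact_force: [-0.1, -0.7, -2.2]
finger_gap: 0.613
grasp_force: 53.2
```

```bash
python3 - <<'E'
from h import *
go(.503,.251,.026,90);s=robot.sense();print(s["contact_force"],s["finger_gap"])
E
```

```text
tcp [0.5105 0.22   0.0968] yaw 89.8 shift [0.187 0.775 1.77 ] az -0.057 tilt [-0.002 -0.001 -1.   ] t 15.65
[-0.07827446 -0.68673361 -2.23505457] 0.6129747607736836
```

Call:
{"method": "play_rows", "body": {"series": [[[-1,0.19,0.78,0,0,0,0],[-1,0,0,0.8,0,0,0],[-1,0,0,0.6,0,0,0],[-1,0,0,0.3,0,0,0],[-1,0,0,0.1,0,0,0],[-1,0,0,0,0,0,0]]]}}

```text
clock: 16.25
tcp_pos: [0.5048, 0.2513, 0.0264]
tcp_rot: [0.002, 1.0, 0.0, 0.0]
contact_force: [0.5, 0.7, -2.2]
finger_gap: 0.613
grasp_force: 53.4
```

Call:
{"method": "play_rows", "body": {"series": [[[-1,0,0,0.04,0,0,0],[0.7,0,0,0,0,0,0],[0.7,0,0,0,0,0,0],[0.7,0,0,0,0,0,0],[0.7,0,0,-0.4,0,0,0],[0.7,0,0,-0.8,0,0,0],[0.7,0,0,-1,0,0,0],[0.7,0,0,-1,0,0,0],[1,0,-0.5,-0.9,0,0,0],[1,0,-1,0,0,0,0],[1,0,-1,0,0,0,0],[1,0,-1,0,0,0,0]]]}}

```text
clock: 17.45
tcp_pos: [0.5035, 0.1102, 0.189]
tcp_rot: [0.002, 1.0, -0.0, 0.001]
contact_force: [0.3, 1.0, 0.3]
finger_gap: 0.997
grasp_force: 0.0
```

```bash
python3 - <<'E'
from h import *
c=shot("top");w=cloud(c);save(c,"t2")
for k,v in caps(c,w).items(): print(k,v)
for v in(184,178,170,160): print(v,np.nanmax(w[v,321:328,2]))
go(.6706,-.0464,.15,90)
E
```

```text
flux [([337.5, 182.1], 364, [0.6704, -0.0464, 0.06], [0.6709, -0.0465, 0.0584])]
ink [([296.2, 184.5], 361, [0.666, 0.0522, 0.06], [0.6659, 0.0527, 0.0583])]
glue [([351.7, 278.6], 386, [0.441, -0.0754, 0.06], [0.4402, -0.0759, 0.0583])]
184 0.05664438836165253
178 0.013907596810138978
170 0.015126307822425522
160 0.015998977490693456
tcp [0.5037 0.1047 0.1887] yaw 89.7 shift [-4.193 -3.748  0.987] az -0.082 tilt [ 0.001 -0.004 -1.   ] t 17.5
```

View pics/t2.png

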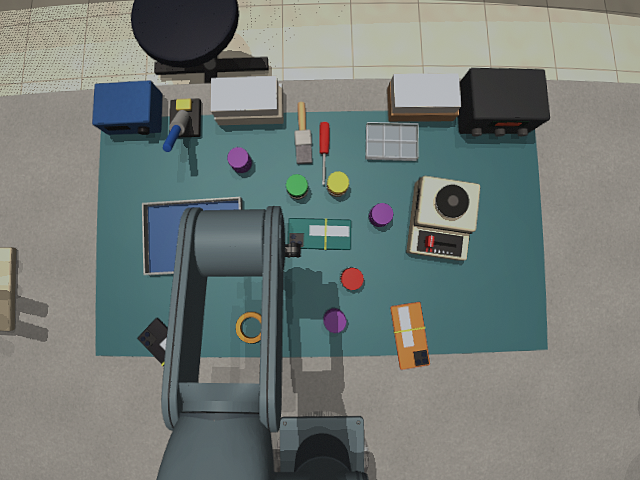

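Call:
{"method": "play_rows", "body": {"series": [[[1,-0.82,-0.73,0,0,0,0],[1,-0.82,-0.73,0,0,0,0],[1,-0.82,-0.73,0,0,0,0],[1,-0.82,-0.73,0,0,0,0],[1,-0.82,-0.73,0,0,0,-0.08],[1,-0.09,-0.1,0.5,0,0,0],[1,0,0,0.5,0,0,0],[1,0,0,0,0,0,0],[1,0,0,0,0,0,0]]]}}

```text
clock: 18.4
tcp_pos: [0.6703, -0.0391, 0.1481]
tcp_rot: [-0.001, 1.0, 0.0, -0.0]
contact_force: [-0.4, -0.1, 0.2]
finger_gap: 0.998
grasp_force: 0.0
```

```bash
python3 - <<'E'
from h import *
go(.6704,-.0464,.031,90)
E
```

```text
tcp [ 0.6703 -0.0391  0.1481] yaw 90.1 shift [-0.005 -0.182  2.928] az 0.02 tilt [-0.001  0.    -1.   ] t 18.4
```

Call:
{"method": "play_rows", "body": {"series": [[[1,0,-0.18,0,0,0,0],[1,0,0,0.8,0,0,0],[1,0,0,0.8,0,0,0],[1,0,0,0.8,0,0,0],[1,0,0,0.53,0,0,0],[1,0,0,0,0,0,0],[-1,0,0,0,0,0,0],[-1,0,0,0,0,0,0],[-1,0,0,0,0,0,0],[-1,0,0,0,0,0,0],[-1,0,0,0,0,0,0],[-1,0,0,0,0,0,0]]]}}

```text
clock: 19.6
tcp_pos: [0.6725, -0.0472, 0.0342]
tcp_rot: [-0.001, 1.0, -0.001, 0.003]
contact_force: [-0.7, -0.3, 5.6]
finger_gap: 0.599
grasp_force: 51.7
```

Call:
{"method": "play_rows", "body": {"series": [[[-1,0,0,-0.5,0,0,0],[-1,0,0,-0.9,0,0,0],[-1,0,0,-1,0,0,0],[-1,0,0,-1,0,0,0],[-1,0.1,-0.4,-0.9,0,0,0],[-1,0.2,-0.9,0,0,0,0],[-1,0.2,-0.9,0,0,0,0],[-1,0.2,-0.9,0,0,0,0],[-1,0.2,-0.9,0,0,0,0],[-1,0.2,-0.9,0,0,0,0],[-1,0.2,-0.9,0,0,0,0],[-1,0.1,-0.4,0,0,0,0]]]}}

```text
clock: 20.8
tcp_pos: [0.614, -0.2983, 0.2042]
tcp_rot: [0.001, 1.0, -0.001, 0.001]
contact_force: [-0.4, 0.3, -2.1]
finger_gap: 0.597
grasp_force: 52.5
```

Call:
{"method": "play_rows", "body": {"series": [[[-1,0,-0.1,0,0,0,0],[-1,0,0,0,0,0,0],[-1,0,0,0,0,0,0]]]}}

```text
clock: 21.1
tcp_pos: [0.6154, -0.297, 0.2032]
tcp_rot: [-0.001, 1.0, 0.0, 0.0]
contact_force: [0.4, -0.3, -0.6]
finger_gap: 0.594
grasp_force: 52.5
```

```bash
python3 - <<'E'
from h import *
go(.613,-.301,.159,90);s=robot.sense();print(s["contact_force"],s["finger_gap"])
E
```

```text
tcp [ 0.6154 -0.297   0.2032] yaw 90.2 shift [ 0.06  -0.1    1.105] az 0.038 tilt [ 0.     0.001 -1.   ] t 21.1
[ 0.35086912 -0.33834509 -0.58496653] 0.5944471930915706
```

Call:
{"method": "play_rows", "body": {"series": [[[-1,0.06,-0.1,0.6,0,0,0],[-1,0,0,0.4,0,0,0],[-1,0,0,0.2,0,0,0],[-1,0,0,0.15,0,0,0],[-1,0,0,0.15,0,0,0],[-1,0,0,0.1,0,0,0],[-1,0,0,0,0,0,0],[-1,0,0,0,0,0,0],[-1,0,0,0,0,0,0],[-1,0,0,0,0,0,0],[-1,0,0,0,0,0,0],[-1,0,0,0,0,0,0]]]}}

```text
clock: 22.3
tcp_pos: [0.613, -0.3008, 0.1478]
tcp_rot: [-0.002, 1.0, -0.001, 0.002]
contact_force: [-14.5, 10.4, 37.1]
finger_gap: 0.598
grasp_force: 56.6
```

Call:
{"method": "play_rows", "body": {"series": [[[-1,0,0,0,0,0,0],[-1,0,0,0,0,0,0],[-1,0,0,0,0,0,0],[-1,0,0,0,0,0,0],[-1,0,0,0,0,0,0],[-1,0,0,0,0,0,0],[-1,0,0,0,0,0,0],[-1,0,0,0,0,0,0],[-1,0,0,0,0,0,0],[-1,0,0,0,0,0,0],[-1,0,0,0,0,0,0],[-1,0,0,0,0,0,0]]]}}

```text
clock: 23.5
tcp_pos: [0.613, -0.3009, 0.1478]
tcp_rot: [-0.002, 1.0, -0.001, 0.002]
contact_force: [-14.8, 10.8, 36.1]
finger_gap: 0.597
grasp_force: 56.6
```

Call:
{"method": "play_rows", "body": {"series": [[[-1,0,0,0,0,0,0],[-1,0,0,0,0,0,0],[-1,0,0,0,0,0,0],[-1,0,0,0,0,0,0],[-1,0,0,-0.3,0,0,0],[-1,0,0,-0.8,0,0,0],[-1,0,0.3,-0.8,0,0,0],[-1,0.04,0.95,0,0,0,0],[-1,0.04,0.95,0,0,0,0],[-1,0.04,0.95,0,0,0,0],[-1,0.04,0.95,0,0,0,0],[-1,0.04,0.95,0,0,0,0]]]}}

```text
clock: 24.7
tcp_pos: [0.6045, -0.0985, 0.2159]
tcp_rot: [-0.001, 1.0, -0.0, 0.001]
contact_force: [-0.4, -0.1, -1.8]
finger_gap: 0.596
grasp_force: 52.6
```

Call:
{"method": "play_rows", "body": {"series": [[[-1,0.04,0.95,0,0,0,0],[-1,0.04,0.95,0,0,0,0],[-1,0.04,0.95,0,0,0,0],[-1,0.04,0.95,0,0,0,0],[-1,0.04,0.95,0,0,0,0],[-1,0.04,0.95,0,0,0,0],[-1,0.04,0.95,0,0,0,0],[-1,0.04,0.95,0,0,0,0],[-1,0.04,0.95,0,0,0,0],[-1,0,0.25,0.3,0,0,0],[-1,0,0,0.6,0,0,0],[-1,0,0,0,0,0,0]]]}}

```text
clock: 25.9
tcp_pos: [0.587, 0.2517, 0.1757]
tcp_rot: [-0.002, 1.0, -0.001, -0.003]
contact_force: [-0.4, -0.0, -1.0]
finger_gap: 0.602
grasp_force: 52.6
```

```bash
python3 - <<'E'
from h import *
go(.593,.253,.0385,90);s=robot.sense();print(s["contact_force"],s["finger_gap"])
E
```

```text
tcp [0.587  0.2517 0.1757] yaw 90.2 shift [-0.169  0.038  3.428] az 0.046 tilt [-0.006 -0.002 -1.   ] t 25.9
[-0.44455227 -0.02481337 -0.96932709] 0.6022667612530969
```

Call:
{"method": "play_rows", "body": {"series": [[[-1,-0.17,0.04,0.8,0,0,0],[-1,0,0,0.9,0,0,0],[-1,0,0,0.9,0,0,0],[-1,0,0,0.5,0,0,0],[-1,0,0,0.28,0,0,0],[-1,0,0,0,0,0,0],[-1,0,0,0,0,0,0]]]}}

```text
clock: 26.6
tcp_pos: [0.5973, 0.2529, 0.0452]
tcp_rot: [-0.001, 1.0, 0.0, 0.001]
contact_force: [0.7, -0.4, -0.5]
finger_gap: 0.602
grasp_force: 52.6
```

Call:
{"method": "play_rows", "body": {"series": [[[-1,0,0,0.1,0,0,0],[-1,0,0,0.06,0,0,0],[-1,0,0,0,0,0,0]]]}}

```text
clock: 26.9
tcp_pos: [0.5969, 0.2531, 0.0382]
tcp_rot: [-0.001, 1.0, 0.0, 0.001]
contact_force: [0.7, -0.1, 0.0]
finger_gap: 0.598
grasp_force: 52.7
```

Call:
{"method": "play_rows", "body": {"series": [[[-1,0,0,0.02,0,0,0],[0.7,0,0,0,0,0,0],[0.7,0,0,0,0,0,0],[0.7,0,0,0,0,0,0],[0.7,0,0,-0.4,0,0,0],[0.7,0,0,-0.8,0,0,0],[0.7,0,0,-1,0,0,0],[0.7,0,0,-1,0,0,0],[1,0.5,-0.8,-0.7,0,0,0],[1,0.5,-0.9,0,0,0,0],[1,0.5,-0.9,0,0,0,0],[1,0.5,-0.9,0,0,0,0]]]}}

```text
clock: 28.1
tcp_pos: [0.5153, 0.1118, 0.1927]
tcp_rot: [-0.001, 1.0, -0.0, 0.0]
contact_force: [0.9, -1.4, -0.1]
finger_gap: 0.998
grasp_force: 0.0
```

```bash
python3 - <<'E'
from h import *
c=shot("top");w=cloud(c);save(c,"t3")
for k,v in caps(c,w).items(): print(k,v)
s=shot("scene");save(s,"s3")
for k,v in caps(s).items(): print(k,v)
go(.666,.052,.15,90)
E
```

```text
ink [([281.7, 178.2], 355, [0.682, 0.087, 0.06], [0.6827, 0.0865, 0.0584])]
glue [([351.7, 278.5], 387, [0.4411, -0.0753, 0.06], [0.4403, -0.076, 0.0581])]
paste [([406.1, 293.7], 420, [0.5062, 0.2536, 0.06], [0.5096, 0.2548, 0.0638])]
flux [([384.2, 319.6], 444, [0.599, 0.2551, 0.06], [0.602, 0.2569, 0.0641])]
ink [([293.3, 309.2], 423, [0.6876, 0.0896, 0.06], [0.6872, 0.0894, 0.0598])]
glue [([302.4, 225.3], 253, [0.4478, -0.0714, 0.06], [0.4473, -0.0719, 0.0593])]
tcp [0.5138 0.1096 0.1925] yaw 89.9 shift [-3.809 -1.431  1.057] az -0.027 tilt [-0.002 -0.002 -1.   ] t 28.2
```

View pics/s3.png

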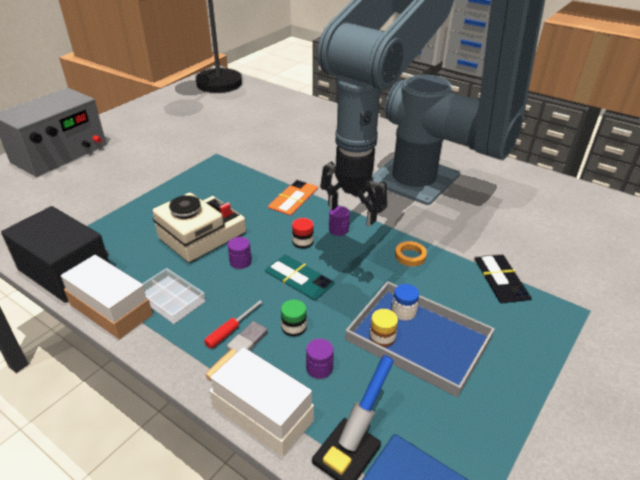

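Pixel (293,317) in the scene view shows that the green ink jar was knocked aside, but it is still upright; it is now at about (0.682, 0.087). Paste and flux stand upright in the tray.

Call:
{"method": "play_rows", "body": {"series": [[[1,-0.9,-0.12,0,0,0,0],[1,-0.9,-0.12,0,0,0,0],[1,-0.9,-0.12,0,0,0,0],[1,-0.9,-0.12,0,0,0,0],[1,-0.6,-0.09,0.5,0,0,0],[1,0,0,0.5,0,0,0],[1,0,0,0,0,0,0],[1,0,0,0,0,0,0]]]}}

```text
clock: 29.0
tcp_pos: [0.684, 0.0909, 0.1519]
tcp_rot: [-0.001, 1.0, 0.0, -0.001]
contact_force: [0.5, -0.2, 1.1]
finger_gap: 0.997
grasp_force: 0.0
```

```bash
python3 - <<'E'
from h import *
s=shot("scene")
for k,v in caps(s).items(): print(k,v)
go(.682,.087,.019,90)
E
```

```text
paste [([406.1, 293.6], 418, [0.506, 0.2535, 0.06], [0.5101, 0.2547, 0.0638])]
flux [([384.2, 319.5], 440, [0.5989, 0.255, 0.06], [0.6026, 0.2563, 0.0639])]
ink [([293.3, 309.3], 429, [0.6877, 0.0897, 0.06], [0.687, 0.0891, 0.0596])]
tcp [0.6845 0.0908 0.1532] yaw 90.1 shift [ 0.064 -0.096  3.355] az 0.026 tilt [ 0.  0. -1.] t 29.05
```

Call:
{"method": "play_rows", "body": {"series": [[[1,0.05,-0.09,0,0,0,0],[1,0,0,0.8,0,0,0],[1,0,0,0.8,0,0,0],[1,0,0,0.8,0,0,0],[1,0,0,0.5,0,0,0],[1,0,0,0.3,0,0,0],[1,0,0,0,0,0,0],[-1,0,0,0,0,0,0],[-1,0,0,0,0,0,0],[-1,0,0,0,0,0,0],[-1,0,0,0,0,0,0],[-1,0,0,0,0,0,0]]]}}

```text
clock: 30.25
tcp_pos: [0.684, 0.0865, 0.027]
tcp_rot: [-0.001, 1.0, -0.0, 0.002]
contact_force: [-0.2, 0.1, 6.0]
finger_gap: 0.606
grasp_force: 52.9
```

Call:
{"method": "play_rows", "body": {"series": [[[-1,0,0,-0.5,0,0,0],[-1,0,0,-0.9,0,0,0],[-1,0,0,-1,0,0,0],[-1,0,0,-1,0,0,0],[-1,0.1,-0.4,-0.9,0,0,0],[-1,0.18,-0.95,0,0,0,0],[-1,0.18,-0.95,0,0,0,0],[-1,0.18,-0.95,0,0,0,0],[-1,0.18,-0.95,0,0,0,0],[-1,0.18,-0.95,0,0,0,0],[-1,0.18,-0.95,0,0,0,0],[-1,0.18,-0.95,0,0,0,0]]]}}

```text
clock: 31.45
tcp_pos: [0.6279, -0.1969, 0.1972]
tcp_rot: [-0.001, 1.0, -0.0, 0.0]
contact_force: [1.0, -0.6, -0.6]
finger_gap: 0.613
grasp_force: 52.4
```

Call:
{"method": "play_rows", "body": {"series": [[[-1,0.18,-0.95,0,0,0,0],[-1,0.18,-0.95,0,0,0,0],[-1,0.06,-0.7,0,0,0,0],[-1,0,0,0,0,0,0],[-1,0,0,0,0,0,0]]]}}

```text
clock: 31.95
tcp_pos: [0.6113, -0.3, 0.1966]
tcp_rot: [0.0, 1.0, 0.0, 0.0]
contact_force: [-0.6, 0.8, -1.8]
finger_gap: 0.611
grasp_force: 52.5
```

```bash
python3 - <<'E'
from h import *
go(.613,-.301,.141,90);s=robot.sense();print(s["contact_force"],s["finger_gap"])
E
```

```text
tcp [ 0.6113 -0.3     0.1966] yaw 90.0 shift [-0.041 -0.027  1.389] az -0.004 tilt [ 0.     0.001 -1.   ] t 31.95
[-0.56323788  0.77315132 -1.83692631] 0.6105326423396426
```

Call:
{"method": "play_rows", "body": {"series": [[[-1,-0.04,-0.03,0.6,0,0,0],[-1,0,0,0.4,0,0,0],[-1,0,0,0.2,0,0,0],[-1,0,0,0.15,0,0,0],[-1,0,0,0.15,0,0,0],[-1,0,0,0.12,0,0,0],[-1,0,0,0,0,0,0],[-1,0,0,0,0,0,0],[-1,0,0,0,0,0,0],[-1,0,0,0,0,0,0],[-1,0,0,0,0,0,0],[-1,0,0,0,0,0,0]]]}}

```text
clock: 33.15
tcp_pos: [0.6138, -0.2991, 0.1407]
tcp_rot: [-0.001, 1.0, -0.001, 0.002]
contact_force: [-15.5, 10.7, 35.2]
finger_gap: 0.61
grasp_force: 56.0
```

Call:
{"method": "play_rows", "body": {"series": [[[-1,0,0,0,0,0,0],[-1,0,0,0,0,0,0],[-1,0,0,0,0,0,0],[-1,0,0,0,0,0,0],[-1,0,0,0,0,0,0],[-1,0,0,0,0,0,0],[-1,0,0,0,0,0,0],[-1,0,0,0,0,0,0],[-1,0,0,0,0,0,0],[-1,0,0,0,0,0,0],[-1,0,0,0,0,0,0],[-1,0,0,0,0,0,0]]]}}

```text
clock: 34.35
tcp_pos: [0.6138, -0.299, 0.1407]
tcp_rot: [-0.001, 1.0, -0.001, 0.002]
contact_force: [-14.6, 10.2, 36.5]
finger_gap: 0.605
grasp_force: 56.0
```

Call:
{"method": "play_rows", "body": {"series": [[[-1,0,0,0,0,0,0],[-1,0,0,0,0,0,0],[-1,0,0,0,0,0,0],[-1,0,0,0,0,0,0],[-1,0,0,-0.3,0,0,0],[-1,0,0,-0.8,0,0,0],[-1,0,0.3,-0.9,0,0,0],[-1,0.03,0.95,0,0,0,0],[-1,0.03,0.95,0,0,0,0],[-1,0.03,0.95,0,0,0,0],[-1,0.03,0.95,0,0,0,0],[-1,0.03,0.95,0,0,0,0]]]}}

```text
clock: 35.55
tcp_pos: [0.6072, -0.0966, 0.2128]
tcp_rot: [-0.001, 1.0, -0.0, 0.001]
contact_force: [1.2, 0.0, -0.7]
finger_gap: 0.607
grasp_force: 52.6
```

Call:
{"method": "play_rows", "body": {"series": [[[-1,0.03,0.95,0,0,0,0],[-1,0.03,0.95,0,0,0,0],[-1,0.03,0.95,0,0,0,0],[-1,0.03,0.95,0,0,0,0],[-1,0.03,0.95,0,0,0,0],[-1,0.03,0.95,0,0,0,0],[-1,0.03,0.95,0,0,0,0],[-1,0.03,0.95,0,0,0,0],[-1,0.03,0.95,0,0,0,0],[-1,0.03,0.95,0,0,0,0],[-1,0.03,0.95,0,0,0,0],[-1,0.03,0.95,0,0,0,0]]]}}

```text
clock: 36.75
tcp_pos: [0.5916, 0.3597, 0.2128]
tcp_rot: [-0.001, 1.0, 0.0, 0.001]
contact_force: [0.2, 0.6, -1.2]
finger_gap: 0.611
grasp_force: 52.6
```

Call:
{"method": "play_rows", "body": {"series": [[[-1,0,0.25,0,0,0,0],[-1,0,0,0,0,0,0],[-1,0,0,0,0,0,0]]]}}

```text
clock: 37.05
tcp_pos: [0.5919, 0.3669, 0.2119]
tcp_rot: [-0.001, 1.0, -0.0, 0.0]
contact_force: [-0.8, 0.2, -1.0]
finger_gap: 0.602
grasp_force: 52.6
```

```bash
python3 - <<'E'
from h import *
go(.592,.369,.0315,90);s=robot.sense();print(s["contact_force"],s["finger_gap"])
E
```

```text
tcp [0.5919 0.3669 0.2119] yaw 90.1 shift [0.    0.056 4.511] az 0.028 tilt [ 0.    -0.001 -1.   ] t 37.05
[-0.75445387  0.18630927 -1.00565344] 0.6019773199324912
```

Call:
{"method": "play_rows", "body": {"series": [[[-1,0,0.06,0.8,0,0,0],[-1,0,0,0.9,0,0,0],[-1,0,0,0.9,0,0,0],[-1,0,0,0.9,0,0,0],[-1,0,0,0.6,0,0,0],[-1,0,0,0.3,0,0,0],[-1,0,0,0,0,0,0],[-1,0,0,0,0,0,0]]]}}

```text
clock: 37.85
tcp_pos: [0.5932, 0.3693, 0.0372]
tcp_rot: [-0.0, 1.0, 0.0, 0.001]
contact_force: [0.0, -0.2, -0.6]
finger_gap: 0.61
grasp_force: 52.6
```

Call:
{"method": "play_rows", "body": {"series": [[[-1,0,0,0.1,0,0,0],[-1,0,0,0.06,0,0,0],[-1,0,0,0,0,0,0],[0.7,0,0,0,0,0,0],[0.7,0,0,0,0,0,0],[0.7,0,0,0,0,0,0],[0.7,0,0,-0.4,0,0,0],[0.7,0,0,-0.8,0,0,0],[0.7,0,0,-1,0,0,0],[0.7,0,0,-1,0,0,0],[1,0.2,-0.8,-0.7,0,0,0],[1,0.4,-0.9,0,0,0,0]]]}}

```text
clock: 39.05
tcp_pos: [0.5714, 0.3028, 0.1921]
tcp_rot: [-0.002, 1.0, 0.002, 0.006]
contact_force: [0.7, -0.4, 0.1]
finger_gap: 1.0
grasp_force: 0.0
```

Call:
{"method": "play_rows", "body": {"series": [[[1,0.4,-0.9,0,0,0,0],[1,0.4,-0.9,0,0,0,0],[1,0.4,-0.9,0,0,0,0],[1,0.4,-0.9,0,0,0,0],[1,0.4,-0.9,0,0,0,0],[1,0,0,0,0,0,0]]]}}

```text
clock: 39.65
tcp_pos: [0.4867, 0.1184, 0.1865]
tcp_rot: [0.001, 1.0, -0.001, -0.0]
contact_force: [0.5, 1.0, 0.2]
finger_gap: 1.0
grasp_force: 0.0
```

```bash
python3 - <<'E'
from h import *
c=shot("top")
for k,v in caps(c).items(): print(k,v)
s=shot("scene")
for k,v in caps(s).items(): print(k,v)
go(.441,-.0754,.15,90)
E
```

```text
flux [([212.5, 214.2], 327, [0.5978, 0.2538, 0.06], [0.5977, 0.2537, 0.0624])]
ink [([164.6, 217.5], 350, [0.5916, 0.3714, 0.06], [0.5909, 0.3705, 0.0626])]
glue [([351.7, 278.5], 388, [0.4411, -0.0754, 0.06], [0.4402, -0.076, 0.0585])]
paste [([406.0, 293.7], 422, [0.5062, 0.2535, 0.06], [0.5098, 0.2548, 0.0637])]
flux [([384.3, 319.6], 445, [0.5991, 0.2554, 0.06], [0.6023, 0.2568, 0.0638])]
ink [([437.2, 346.2], 551, [0.5975, 0.3726, 0.06], [0.6002, 0.3732, 0.063])]
glue [([302.3, 225.3], 255, [0.4476, -0.0717, 0.06], [0.4461, -0.0727, 0.0595])]
tcp [0.4887 0.1211 0.1867] yaw 90.0 shift [ 1.192 -4.913  0.912] az -0.011 tilt [ 0.002  0.    -1.   ] t 39.75
```

Call:
{"method": "play_rows", "body": {"series": [[[1,0.22,-0.9,0,0,0,0],[1,0.22,-0.9,0,0,0,0],[1,0.22,-0.9,0,0,0,0],[1,0.22,-0.9,0,0,0,0],[1,0.22,-0.9,0,0,0,0],[1,0.1,-0.4,0.4,0,0,0],[1,0,0,0.5,0,0,0],[1,0,0,0,0,0,0],[1,0,0,0,0,0,0]]]}}

```text
clock: 40.65
tcp_pos: [0.4413, -0.0738, 0.1497]
tcp_rot: [-0.001, 1.0, 0.0, -0.0]
contact_force: [0.7, -0.3, -1.1]
finger_gap: 1.003
grasp_force: 0.0
```

```bash
python3 - <<'E'
from h import *
go(.441,-.0754,.024,90)
E
```

```text
tcp [ 0.4413 -0.0738  0.1497] yaw 90.1 shift [ 0.007 -0.04   3.143] az 0.035 tilt [-0.  0. -1.] t 40.65
```

Call:
{"method": "play_rows", "body": {"series": [[[1,0,-0.04,0.5,0,0,0],[1,0,0,0.8,0,0,0],[1,0,0,0.8,0,0,0],[1,0,0,0.6,0,0,0],[1,0,0,0.44,0,0,0],[1,0,0,0,0,0,0],[-1,0,0,0,0,0,0],[-1,0,0,0,0,0,0],[-1,0,0,0,0,0,0],[-1,0,0,0,0,0,0],[-1,0,0,0,0,0,0],[-1,0,0,0,0,0,0]]]}}

```text
clock: 41.85
tcp_pos: [0.442, -0.0764, 0.0256]
tcp_rot: [-0.001, 1.0, -0.001, 0.002]
contact_force: [-0.3, 1.0, 6.7]
finger_gap: 0.61
grasp_force: 51.1
```

Call:
{"method": "play_rows", "body": {"series": [[[-1,0,0,-0.5,0,0,0],[-1,0,0,-0.9,0,0,0],[-1,0,0,-1,0,0,0],[-1,0,0,-1,0,0,0],[-1,-0.3,-0.4,-0.9,0,0,0],[-1,-0.65,-0.85,0,0,0,0],[-1,-0.65,-0.85,0,0,0,0],[-1,-0.65,-0.85,0,0,0,0],[-1,-0.65,-0.85,0,0,0,0],[-1,-0.65,-0.85,0,0,0,0],[-1,-0.65,-0.85,0,0,0,0],[-1,-0.05,-0.1,0,0,0,0]]]}}

```text
clock: 43.05
tcp_pos: [0.6128, -0.3041, 0.1954]
tcp_rot: [0.001, 1.0, -0.001, 0.001]
contact_force: [0.1, -0.2, -1.6]
finger_gap: 0.609
grasp_force: 52.9
```

Call:
{"method": "play_rows", "body": {"series": [[[-1,0,0,0,0,0,0],[-1,0,0,0,0,0,0]]]}}

```text
clock: 43.25
tcp_pos: [0.6103, -0.2989, 0.1961]
tcp_rot: [-0.001, 1.0, 0.0, -0.0]
contact_force: [-0.2, -0.1, -1.8]
finger_gap: 0.609
grasp_force: 52.9
```

```bash
python3 - <<'E'
from h import *
go(.613,-.301,.1396,90);s=robot.sense();print(s["contact_force"],s["finger_gap"])
E
```

```text
tcp [ 0.6103 -0.2989  0.1961] yaw 90.1 shift [-0.068 -0.054  1.412] az 0.023 tilt [-0.     0.001 -1.   ] t 43.25
[-0.19799446 -0.11189271 -1.79861238] 0.6085382586645184
```

Total about 1.64.

Call:
{"method": "play_rows", "body": {"series": [[[-1,-0.07,-0.05,0.6,0,0,0],[-1,0,0,0.4,0,0,0],[-1,0,0,0.2,0,0,0],[-1,0,0,0.15,0,0,0],[-1,0,0,0.15,0,0,0],[-1,0,0,0.14,0,0,0],[-1,0,0,0,0,0,0],[-1,0,0,0,0,0,0],[-1,0,0,0,0,0,0],[-1,0,0,0,0,0,0],[-1,0,0,0,0,0,0],[-1,0,0,0,0,0,0]]]}}

```text
clock: 44.45
tcp_pos: [0.6137, -0.3007, 0.1394]
tcp_rot: [-0.001, 1.0, -0.001, 0.002]
contact_force: [-15.3, 10.1, 37.1]
finger_gap: 0.608
grasp_force: 56.3
```

Call:
{"method": "play_rows", "body": {"series": [[[-1,0,0,0,0,0,0],[-1,0,0,0,0,0,0],[-1,0,0,0,0,0,0],[-1,0,0,0,0,0,0],[-1,0,0,0,0,0,0],[-1,0,0,0,0,0,0],[-1,0,0,0,0,0,0],[-1,0,0,0,0,0,0],[-1,0,0,0,0,0,0],[-1,0,0,0,0,0,0],[-1,0,0,0,0,0,0],[-1,0,0,0,0,0,0]]]}}

```text
clock: 45.65
tcp_pos: [0.6138, -0.3007, 0.1394]
tcp_rot: [-0.001, 1.0, -0.001, 0.002]
contact_force: [-15.0, 9.9, 36.6]
finger_gap: 0.61
grasp_force: 56.3
```

Call:
{"method": "play_rows", "body": {"series": [[[-1,0,0,0,0,0,0],[-1,0,0,0,0,0,0],[-1,0,0,0,0,0,0],[-1,0,0,0,0,0,0],[-1,0,0,-0.3,0,0,0],[-1,0,0,-0.8,0,0,0],[-1,0,0.3,-0.9,0,0,0],[-1,0.16,0.95,0,0,0,0],[-1,0.16,0.95,0,0,0,0],[-1,0.16,0.95,0,0,0,0],[-1,0.16,0.95,0,0,0,0],[-1,0.16,0.95,0,0,0,0]]]}}

```text
clock: 46.85
tcp_pos: [0.5811, -0.0982, 0.2114]
tcp_rot: [-0.001, 1.0, -0.0, 0.001]
contact_force: [0.8, -0.1, -0.8]
finger_gap: 0.613
grasp_force: 53.0
```

Call:
{"method": "play_rows", "body": {"series": [[[-1,0.16,0.95,0,0,0,0],[-1,0.16,0.95,0,0,0,0],[-1,0.16,0.95,0,0,0,0],[-1,0.16,0.95,0,0,0,0],[-1,0.16,0.95,0,0,0,0],[-1,0.16,0.95,0,0,0,0],[-1,0.16,0.95,0,0,0,0],[-1,0.16,0.95,0,0,0,0],[-1,0.16,0.95,0,0,0,0],[-1,0.16,0.95,0,0,0,0],[-1,0.16,0.95,0,0,0,0],[-1,0.16,0.95,0,0,0,0]]]}}

```text
clock: 48.05
tcp_pos: [0.5034, 0.3579, 0.2114]
tcp_rot: [-0.001, 1.0, 0.0, 0.001]
contact_force: [0.5, 0.1, -0.2]
finger_gap: 0.606
grasp_force: 53.0
```

Call:
{"method": "play_rows", "body": {"series": [[[-1,0.1,0.25,0,0,0,0],[-1,0,0,0,0,0,0],[-1,0,0,0,0,0,0]]]}}

```text
clock: 48.35
tcp_pos: [0.5, 0.3653, 0.2106]
tcp_rot: [-0.001, 1.0, -0.0, 0.0]
contact_force: [0.7, -1.0, -1.4]
finger_gap: 0.609
grasp_force: 52.9
```

```bash
python3 - <<'E'
from h import *
go(.502,.368,.0300,90);s=robot.sense();print(s["contact_force"],s["finger_gap"])
E
```

```text
tcp [0.5    0.3653 0.2106] yaw 90.1 shift [-0.046  0.07   4.514] az 0.027 tilt [ 0.001 -0.001 -1.   ] t 48.35
[ 0.69591832 -0.97811808 -1.39062581] 0.6088760884222323
```

Call:
{"method": "play_rows", "body": {"series": [[[-1,-0.05,0.06,0.8,0,0,0],[-1,0,0,0.9,0,0,0],[-1,0,0,0.9,0,0,0],[-1,0,0,0.9,0,0,0],[-1,0,0,0.6,0,0,0],[-1,0,0,0.3,0,0,0],[-1,0,0,0,0,0,0],[-1,0,0,0,0,0,0]]]}}

```text
clock: 49.15
tcp_pos: [0.5032, 0.368, 0.0354]
tcp_rot: [-0.0, 1.0, 0.0, 0.001]
contact_force: [0.3, -0.5, -1.2]
finger_gap: 0.607
grasp_force: 52.9
```

Call:
{"method": "play_rows", "body": {"series": [[[-1,0,0,0.1,0,0,0],[-1,0,0,0.04,0,0,0],[-1,0,0,0,0,0,0],[0.7,0,0,0,0,0,0],[0.7,0,0,0,0,0,0],[0.7,0,0,0,0,0,0],[0.7,0,0,-0.4,0,0,0],[0.7,0,0,-0.8,0,0,0],[0.7,0,0,-1,0,0,0],[0.7,0,0,-1,0,0,0],[1,0,-0.4,-0.9,0,0,0],[1,0,-0.9,-0.2,0,0,0]]]}}

```text
clock: 50.35
tcp_pos: [0.5041, 0.3188, 0.2056]
tcp_rot: [-0.002, 1.0, 0.002, 0.004]
contact_force: [0.4, -1.4, 0.1]
finger_gap: 1.002
grasp_force: 0.0
```

Call:
{"method": "play_rows", "body": {"series": [[[1,-0.04,-0.95,0,0,0,0],[1,-0.04,-0.95,0,0,0,0],[1,-0.04,-0.95,0,0,0,0],[1,-0.04,-0.95,0,0,0,0],[1,-0.04,-0.95,0,0,0,0],[1,-0.04,-0.95,0,0,0,0],[1,-0.04,-0.95,0,0,0,0],[1,-0.04,-0.95,0,0,0,0],[1,-0.04,-0.95,0,0,0,0],[1,-0.04,-0.95,0,0,0,0],[1,-0.04,-0.95,0,0,0,0],[1,-0.04,-0.95,0,0,0,0]]]}}

```text
clock: 51.55
tcp_pos: [0.5217, -0.1411, 0.2006]
tcp_rot: [-0.001, 1.0, 0.0, 0.0]
contact_force: [0.3, -0.8, -0.4]
finger_gap: 0.998
grasp_force: 0.0
```

Call:
{"method": "play_rows", "body": {"series": [[[1,-0.04,-0.95,0,0,0,0],[1,-0.04,-0.95,0,0,0,0],[1,0,-0.9,0,0,0,0],[1,0,0,0,0,0,0.75],[1,0,0,0,0,0,0.75],[1,0,0,0,0,0,0.75],[1,0,0,0,0,0,0],[1,0,0,0,0,0,0]]]}}

```text
clock: 52.35
tcp_pos: [0.5252, -0.2515, 0.2004]
tcp_rot: [0.077, 0.997, 0.0, -0.0]
contact_force: [0.2, 0.3, 0.2]
finger_gap: 1.0
grasp_force: 0.0
```

```bash
python3 - <<'E'
from h import *
c=shot("scene");save(c,"s4")
for k,v in caps(c).items(): print(k,v)
go(.525,-.259,.068,81)
E
```

```text
paste [([406.1, 293.8], 422, [0.5063, 0.2537, 0.06], [0.5096, 0.2553, 0.0637])]
flux [([384.2, 319.4], 440, [0.5988, 0.255, 0.06], [0.6023, 0.2562, 0.064])]
ink [([437.1, 346.3], 562, [0.5978, 0.3726, 0.06], [0.6007, 0.3729, 0.063])]
glue [([457.0, 318.5], 484, [0.5072, 0.3715, 0.06], [0.5097, 0.372, 0.0628])]
tcp [ 0.5252 -0.2514  0.2005] yaw 81.2 shift [-0.024 -0.188  3.312] az 0.04 tilt [-0.  0. -1.] t 52.4
```

View pics/s4.png

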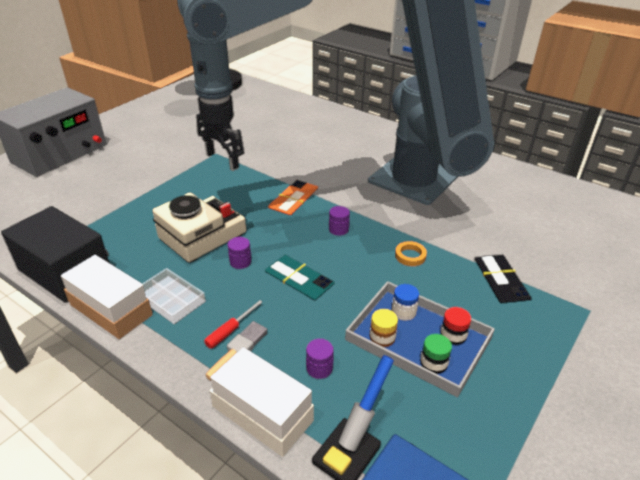

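All four jars stand upright in the tray, at pixels (406,300), (384,327), (437,352) and (457,323). Next I grip the slide and push it back.

Call:
{"method": "play_rows", "body": {"series": [[[1,-0.02,-0.19,0.8,0,0,0],[1,0,0,0.9,0,0,0],[1,0,0,0.9,0,0,0],[1,0,0,0.65,0,0,0],[1,0,0,0,0,0,0],[-1,0,0,0,0,0,0],[-1,0,0,0,0,0,0],[-1,0,0,0,0,0,0],[-1,0,0,0,0,0,0],[-1,0,0,0,0,0,0],[-1,0,0,0,0,0,0],[-1,0,0,0,0,0,0]]], "newtons": 20}}

```text
clock: 53.6
tcp_pos: [0.5253, -0.2595, 0.0715]
tcp_rot: [0.078, 0.997, -0.0, 0.001]
contact_force: [-0.6, 1.9, 6.8]
finger_gap: 0.155
grasp_force: 23.5
```

Call:
{"method": "play_rows", "body": {"series": [[[-1,0,-0.3,0,0,0,0],[-1,0,-0.4,0,0,0,0],[-1,0,-0.4,0,0,0,0],[-1,0,-0.3,0,0,0,0],[-1,0,-0.1,0,0,0,0],[-1,0,0,0,0,0,0],[-1,0,0,0,0,0,0]]]}}

```text
clock: 54.3
tcp_pos: [0.5158, -0.3185, 0.0715]
tcp_rot: [0.078, 0.997, 0.0, 0.0]
contact_force: [-1.2, 1.8, 5.8]
finger_gap: 0.162
grasp_force: 23.7
```

Call:
{"method": "play_rows", "body": {"series": [[[-1,0,-0.1,0,0,0,0],[-1,0,-0.05,0,0,0,0],[-1,0,0,0,0,0,0]]]}}

```text
clock: 54.6
tcp_pos: [0.5156, -0.3189, 0.0715]
tcp_rot: [0.078, 0.997, 0.004, 0.0]
contact_force: [3.1, 18.3, 13.6]
finger_gap: 0.158
grasp_force: 24.5
```

The slide is on its zero stop after 60 mm of travel. I'll ease off, open, lift clear and check.

Call:
{"method": "play_rows", "body": {"series": [[[-1,0,0.14,0,0,0,0],[-1,0,0,0,0,0,0],[0.3,0,0,0,0,0,0],[0.3,0,0,0,0,0,0],[0.3,0,0,0,0,0,0],[0.3,0,0,-0.5,0,0,0],[0.3,0,0,-0.9,0,0,0],[0.3,0,0,-1,0,0,0],[0.3,0,0,-1,0,0,0],[0.3,0.3,0.9,0,0,0,0],[0.3,0.3,0.9,0,0,0,0],[0.3,0.3,0.9,0,0,0,0]]]}}

```text
clock: 55.8
tcp_pos: [0.4963, -0.2059, 0.2066]
tcp_rot: [0.078, 0.997, -0.0, 0.0]
contact_force: [0.1, -0.3, 0.1]
finger_gap: 0.651
grasp_force: 0.0
```

Call:
{"method": "play_rows", "body": {"series": [[[0.3,0.3,0.9,0,0,0,0],[0.3,0.3,0.9,0,0,0,0],[0.3,0.3,0.9,0,0,0,0],[0.3,0,0,0,0,0,0],[0.3,0,0,0,0,0,0],[0.3,0,0,0,0,0,0]]]}}

```text
clock: 56.4
tcp_pos: [0.4782, -0.0953, 0.2066]
tcp_rot: [0.078, 0.997, -0.0, 0.0]
contact_force: [0.1, -0.9, -0.1]
finger_gap: 0.65
grasp_force: 0.0
```

```bash
python3 - <<'E'
from h import *
c=shot("top");save(c,"t5");w=cloud(c)
m=(abs(w[...,2]-.087)<.005)&(w[...,1]<-.2)&(w[...,0]<.6)&(w[...,0]>.3)&(c["image"][...,0]>130)&(c["image"][...,1]<70)
print("slide",m.sum(),np.median(w[m],0))
for k,v in caps(c,w).items(): print(k,v)
cv2.imwrite("pics/end.png",np.hstack([cv2.resize(c["image"][185:285,130:260],(400,308)),cv2.resize(c["image"][170:270,390:520],(400,308))])[:,:,::-1])
print(robot.sense()["tcp_pos"])
E
```

```text
slide 10 [ 0.5250547  -0.31481179  0.08629526]
paste [([212.7, 254.3], 383, [0.5018, 0.2526, 0.06], [0.5023, 0.252, 0.0627])]
flux [([212.5, 215.2], 366, [0.5954, 0.2538, 0.06], [0.5954, 0.2537, 0.0624])]
ink [([164.6, 217.5], 350, [0.5917, 0.3715, 0.06], [0.5914, 0.3706, 0.0626])]
glue [([165.1, 255.2], 353, [0.5008, 0.3689, 0.06], [0.5011, 0.3681, 0.0624])]
[ 0.47820239 -0.09553415  0.20645655]
```

View pics/end.png

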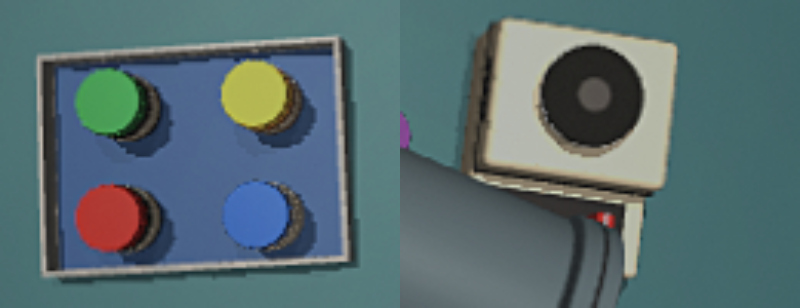

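The end picture shows all four jars upright inside the tray, and the slide grip at the right-hand end (crop 605,218), farther right than at the start.

```bash
python3 -c "
from plant import close_job
print(close_job())"
```

```text
the job is handed in; nothing more can be done
None
```

I mixed all four jars in order (paste, flux, ink, adhesive) and stood them upright in the tray, pushed the slide back to its zero stop, and handed the job in at about 57 s; the hand-in gave no verdict.

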